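# Load-test a dispenser pump spring

## Task

Take the pump spring with the red button from the steel parts tray and stand it in the blue cup of the load tester, let go, then press straight down on its red button until the plate has sunk to the mark, the dial needle standing in the green band, and keep it there for about two seconds, never letting the needle reach the red. Then lift the spring out and stand it upright in the green tray, leaving everything else where it is.

Things in the scene. Friction and masses are not known exactly. Their poses are not given: they have to be found in the camera images.
- spring: the pump spring: steel coil, 31 mm across, with a black foot, standing upright, 90 to 150 g; origin at the centre of its foot's underside, z up. It can be gripped as a solid 31 mm cylinder from 0 to 42 mm above the foot. Above, at 46 to 50 mm, is a sprung black collar, and on a stem above that the red button
- spring_grip (a point): on the spring's axis, 33 mm above its foot: a good height for the grasp, keeping the fingertips above the cup's rim
- button_low (a point): a point fixed to the spring's lower part, on its axis, 60 mm above its foot. The red button's flat top (22 mm across, 7 mm thick) stands 0 to 12 mm above this point, different every time and not measured. Pressed, button and collar sink: 2 N to start, then 2 N per mm, 10 mm of travel; they spring back when let go
- cup (a point): centre of the inner floor of the blue cup on the tester's round steel plate, 71 mm above the table. The cup is 37 mm inside, 45 mm outside, its rim 8 mm above this point; the plate is 68 mm across. The plate sinks under load, 0.2 mm per N (5.5 mm at most)
- tester: the grey load tester, fixed to the table, 130 x 190 x 50 mm (x, y, z); origin under its centre; the cup is at its own +45 mm y, the dial at its own -48 mm y
- dial (a point): centre of the tester's white dial, 86 mm across, facing up, 55 mm above the table
- needle (a joint): the dial's black needle: angle in rad, 0 at rest, growing clockwise seen from above by 0.1 rad per N of load on the plate (the spring's own weight, about 1 N, shows too). The green band is 1.2 to 1.6 rad (12 to 16 N), the red begins at 2.0 rad (20 N)
- parts_tray: steel tray fixed to the table, 260 x 125 mm (x, y), walls 4 mm thick and 16 mm high, floor 4 mm above the table; origin under its centre. The spring, the nozzle and the piston stand on it in a row along its x axis, 80 mm apart, in any order
- tested_tray: green tray of the same size and shape, empty, fixed to the table; origin under its centre. It may be on either side of the tester
- tested_tray_in (a point): centre of the green tray's inner floor
- nozzle: brass nozzle, 32 mm across, 50 mm high, origin under its foot; leave alone
- piston: white piston, 34 mm across, 46 mm high, origin under its foot; leave alone
- mug: blue mug, 80 mm across, 90 mm high, to the left; origin under it; leave alone
- soap: blue soap bottle, 60 mm across, 150 mm high, at the back; origin under it; leave alone
- dish: white dish, 130 mm across, at the back; origin under it; leave alone
- wrench: wrench 150 mm long lying on the right; leave alone
- screwdriver: screwdriver lying at the back; leave alone
Mind the look-alikes: they are no part of the job. Leave any purple look-alike of the tester alone.

How it is judged:
By the outcome, as a careful person would: the job done as asked, in the order asked, and still so for the second after the job is handed in, with the robot touching nothing.
It also fails if it takes over 61 s, if anything falls off the work surface, if the arm or the gripper's body presses on something with over 40 N, if the wrist force passes 120 N, or if a joint passes its speed limit or range.

## Robot

A 6-joint arm with a two-finger parallel gripper is mounted at the origin on the work surface. World frame = base frame: x ahead of the robot, y to its left, z up, the work surface at z = 0. Lengths are in m, angles in rad, forces in N, time in s.
With the tool pointing down it reaches from about 0.425 to 0.95 m from the base axis. Payload 3.5 kg.
Tool frame: the origin (TCP) lies midway between the tips of the shut fingers; the grasp point (between the pads) lies 19 mm behind it (ctrl.pinch_z is the distance from the TCP to the grasp point, in m); z points along the fingers, y is the line along which they close (so a half turn about z gives the same grasp; the last joint's range is limited). The gripper opens to 85 mm and grips with 20 to 120 N. Pads are 22 mm wide; open, the fingers measure 114 mm over their backs; the gripper's body (76 mm by 85 mm) begins 54 mm behind the grasp point. The pads swing forward as they close: fully open they stand 13 mm farther back than shut.
Start: joints at [-0.15, 0.286, 1.577, -0, 1.279, -0.15], TCP at [0.675, 0, 0.231] pointing down, gripper open.
Joint ranges: [-2.77, 2.77], [-0.9, 2.22], [0.21, 2.48], [-1.53, 4.67], [0.24, 2.81], [-2.84, 2.84]. Speed limits (rad/s): [2.79, 2.79, 3.14, 3.14, 3.14, 3.14].

## Interface

Orientations are given as a unit quaternion [x, y, z, w].
In Python, from plant import get_state, viewer, sign_off, ctrl gives the robot as it stands. The module is installed in compiled form; this text tells all that it offers.
- The arm moves only by the shell command python3 -m handwheel 'ROWS' [FORCE]. ROWS is JSON, a list that holds one entry, the list of rows, each a list of 5 numbers: the finger opening in m, from 0 to 0.0854, then the shift along the tool's x, y, z in m, then the turn about the tool's z in degrees. In form: [[[claw, x, y, z, spin], ...]]. A call has 1 to 12 rows; each row shifts and turns the commanded pose from where the row before left it, along the tool's axes as they then stand; what a row does not reach is not made up. A row lasts 1/12 s, in which the tool goes at most 41.7 mm and 7.16 degrees, less where a joint would pass 70% of its speed; a pose out of reach is approached as far as the arm can. A call is refused whole if a number of a shift passes 0.0417 or a number of a turn 7.16, either way. A call with a gripper value outside its range is refused whole. The fingers move at their own pace and stop on an object; FORCE is the grip in N (left out, the last holds). Time passes only in rows, so rows that do not move let the fingers close. It gives the time, the measured TCP pose, the force, the opening and the grip force at its end, in the units of the state.
- get_state(): the state, without advancing time (a new reading comes with each control period).
- viewer.read_camera(name): name is "scene" or "side" or "wrist"; returns the picture (400x640x3 uint8, blue, green, red); there is no depth.
- viewer.camera_params(name): a dict with "fov_y" (degrees; the focal length in pixels is half the picture's height over the tangent of half this angle, whatever the lens; pixels are square), "cx", "cy" (the principal point, pixels), "k1" (the pictures are not rectified: a ray, as slopes to the right and down, at radius r is drawn at 1 + k1 r^2 times it, then the intrinsics apply), "xyz" and "attitude" of the camera in the world; the wrist camera has in their place "hand_eye" (4x4, takes a point from camera to tool coordinates, whose origin is the TCP and whose axes are the flange's). Camera axes: x right, y up, looking along -z (the intrinsics and any distortion apply to the point x, -y, -z); pixel columns grow to the right and rows downward; lengths in m; the calibration is good to about 2 mm. A picture is of the moment at which its call begins: read the wrist's pose just before it. camera_params takes no time and is no camera call.
- sign_off(): hands the job in; it is judged then, once.
Trained networks look in the newest picture that a camera, given by its name, has taken for a name from the list of things; names that differ only in an ending like _2 or _b are one class to them, and where a whole thing is asked for, a point or a joint stands for the part that bears it (a point fixed in the world has none). Each returns a list of dicts, best first, with "confidence" (0 to 1); they miss things now and then, are a little off and sometimes report something else, mostly with a low value. They report only what shows in the picture. A call takes as long as a camera call. They do not tell look-alikes from the thing itself.
- viewer.look_for(camera, name): "extent" ([left, top, width, height] as shares, 0 to 1, of the picture: columns of its width, rows of its height, round what is visible of it).
- viewer.outline_of(camera, name): "mask" (400x640 bool, what is visible of it) and "extent" ([left, top, width, height] as shares, 0 to 1, of the picture: columns of its width, rows of its height, round what is visible of it).
- viewer.pinpoint(camera, name): "xy" ([column, row] as shares, 0 to 1, of the picture: columns of its width, rows of its height: a listed point, or the origin of a listed thing).
The state is a dict: "time": time; "qpos": joint angles; "dq": joint speeds; "joint_efforts": joint torques, N m; "eef_pos": TCP position; "tcp_rot": TCP orientation; "contact_force": force on the tool from outside, world axes, zero at the start; "wrist_torque": the same for the moment, N m; "opening": opening from 0.0 (shut) to 1.0 (fully open); "finger_force": force on a finger pad.
Only numpy, scipy, OpenCV 4.12 (cv2) and the standard library are available. Lean on these libraries where they do the work, as an engineer would, in place of code of your own. Each camera call takes 0.05 s, during which the arm holds its last target. There are 200 camera calls.

## Working session

There is one attempt and no reset: what is moved stays moved. The work goes in short steps, Python scripts to look and compute and a shell command to move; the robot and the scene stay as the last step left them, time stands still between calls to the robot, and variables do not carry over. Pictures are saved under pics/ and viewed, at most 12 in all, crops included, and the job is handed in when it is done.

```bash
mkdir -p pics; ls
cat > h.py <<'E'
import numpy as np, cv2
from scipy.spatial.transform import Rotation as R
from plant import get_state, viewer, sign_off, ctrl
def cam(name, st=None):
    p=viewer.camera_params(name)
    if 'hand_eye' in p:
        st=st or get_state(); T=np.eye(4); T[:3,:3]=R.from_quat(st['tcp_rot']).as_matrix(); T[:3,3]=st['eef_pos']
        T=T@np.array(p['hand_eye'])
        return p,T[:3,:3],T[:3,3]
    a=np.array(p['attitude'],float)
    M=R.from_quat(a).as_matrix() if a.size==4 else a.reshape(3,3)
    return p,M,np.array(p['xyz'])
def ray(c,px):
    p,M,o=c; f=200/np.tan(np.radians(p['fov_y'])/2)
    K=np.array([[f,0,p['cx']],[0,f,p['cy']],[0,0,1]])
    d=cv2.undistortPoints(np.array([[px]],float),K,np.array([p['k1'],0,0,0.]))[0,0]
    return o,M@np.array([d[0],-d[1],-1])
def at_z(c,px,z):
    o,d=ray(c,px); return o+d*(z-o[2])/d[2]
def proj(c,X):
    p,M,o=c; f=200/np.tan(np.radians(p['fov_y'])/2)
    v=M.T@(np.array(X)-o); s=np.array([v[0],-v[1]])/-v[2]
    s=s*(1+p['k1']*(s@s)); return np.array([p['cx'],p['cy']])+f*s
def pin(name,thing): return [(round(d['confidence'],2),np.array(d['xy'])*[640,400]) for d in viewer.pinpoint(name,thing)]
E
python3 - <<'E'
from h import *
for n in ("scene","side","wrist"): print(n,viewer.camera_params(n))
print(get_state(), ctrl.pinch_z)
im=[viewer.read_camera(n) for n in ("scene","side","wrist")]
for n,i in zip(("scene","side","wrist"),im): cv2.imwrite(f"pics/{n}0.png",i)
Z={'spring':.004,'cup':.071,'dial':.055,'tested_tray_in':.004,'parts_tray':0,'tester':0,'nozzle':.004,'piston':.004,'spring_grip':.037}
for n in ("scene","side","wrist"):
    c=cam(n)
    for t,z in Z.items():
        print(n,t,[(a,b.round(),at_z(c,b,z).round(3)[:2]) for a,b in pin(n,t)])
E
```

```text
pics
scene {'fov_y': 47.598458878124, 'cx': 320.3800900733211, 'cy': 191.7402188337451, 'k1': -0.043861639482451774, 'xyz': array([1.21649665, 0.19925298, 0.99390926]), 'attitude': array([0.20500178, 0.26214237, 0.75928917, 0.55922769])}
side {'fov_y': 50.41429704425984, 'cx': 315.9439549839413, 'cy': 195.52930338794235, 'k1': -0.08546947528252166, 'xyz': array([0.3055672 , 0.87484399, 0.74086013]), 'attitude': array([-0.05277792,  0.44068463,  0.89121836, -0.0934953 ])}
wrist {'fov_y': 71.2265217338516, 'cx': 321.43852313341444, 'cy': 195.64765755780004, 'k1': -0.029637116739047873, 'hand_eye': array([[ 8.90040819e-04,  9.47256760e-01,  3.20474396e-01,
         8.16284098e-02],
       [ 9.99999598e-01, -8.08777299e-04, -3.86678932e-04,
        -2.66300440e-04],
       [-1.07091816e-04,  3.20474611e-01, -9.47257099e-01,
        -1.42922511e-01],
       [ 0.00000000e+00,  0.00000000e+00,  0.00000000e+00,
         1.00000000e+00]])}
{'time': 0.0, 'qpos': array([-1.50028646e-01,  2.87175501e-01,  1.57817700e+00, -1.92537193e-05,
        1.27858970e+00, -1.49956882e-01]), 'dq': array([-0
[... 2437 characters left out ...]
]))]
side spring_grip [(0.69, array([199., 245.]), array([0.743, 0.222])), (0.54, array([315., 271.]), array([0.453, 0.246]))]
wrist spring []
wrist cup [(0.75, array([  9., 322.]), array([ 0.227, -0.212])), (0.67, array([208., 137.]), array([0.552, 0.045]))]
wrist dial [(0.69, array([ 42., 358.]), array([ 0.232, -0.299])), (0.61, array([225., 211.]), array([ 0.556, -0.047]))]
wrist tested_tray_in [(0.58, array([230., 317.]), array([ 0.524, -0.255]))]
wrist parts_tray []
wrist tester [(0.65, array([236., 166.]), array([ 0.558, -0.002])), (0.64, array([ 59., 309.]), array([ 0.228, -0.249]))]
wrist nozzle [(0.27, array([404., 156.]), array([0.785, 0.012]))]
wrist piston []
wrist spring_grip []
```

View pics/scene0.png

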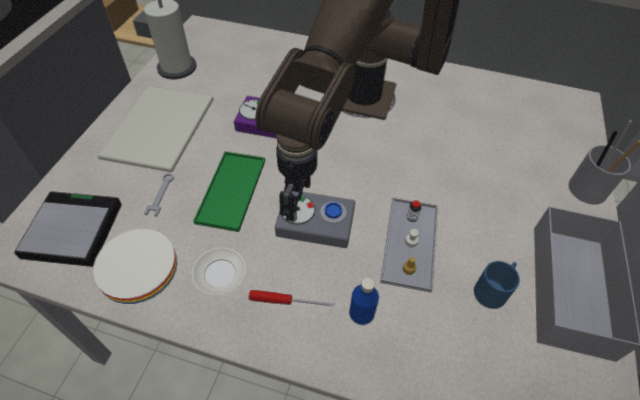

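View pics/side0.png

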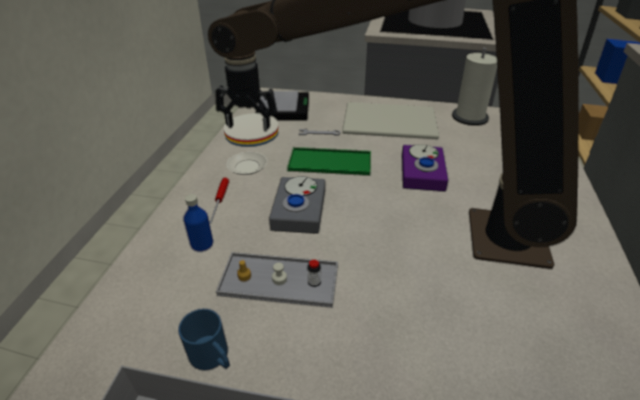

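The spring is the part nearest the robot, with its red button at scene (414,207) and side (314,266). The grey tester's cup is at scene (334,211), and the green tray is at scene (231,190), on the right of the tester. I'll move above the spring and look with the wrist camera.

```bash
python3 -m handwheel '[[[0.06,0.025,-0.0214,0,0],[0.06,0.025,-0.0214,0,0],[0.06,0.025,-0.0214,0,0],[0.06,0.025,-0.0214,0,0],[0.06,0.025,-0.0214,0,0],[0.06,0.025,-0.0214,0,0],[0.06,0.025,-0.0214,0,0],[0.06,0.025,-0.0214,0,0],[0.06,0.025,-0.0214,0,0],[0.06,0.025,-0.0214,0,0],[0.06,0,0,0,0],[0.06,0,0,0,0]]]'
python3 - <<'E'
from h import *
st=get_state(); im=viewer.read_camera("wrist"); c=cam("wrist",st); cv2.imwrite("pics/w1.png",im)
for t,z in {'spring':.004,'spring_grip':.037,'button_low':.064}.items():
    print(t,[(a,b.round(),at_z(c,b,z).round(4)[:2]) for a,b in pin("wrist",t)])
print(R.from_quat(st['tcp_rot']).as_matrix().round(3), st['opening'])
E
```

```text
time: 2.5
eef_pos: [0.4601, 0.2511, 0.2316]
tcp_rot: [0.706, 0.708, 0.0, 0.0]
contact_force: [0.2, 0.6, 0.2]
opening: 0.707
finger_force: 0.0
spring [(0.92, array([318., 173.]), array([0.4554, 0.2405]))]
spring_grip [(0.81, array([319., 175.]), array([0.4568, 0.2463]))]
button_low [(0.89, array([321., 182.]), array([0.4597, 0.244 ])), (0.5, array([379., 167.]), array([0.5253, 0.2623]))]
[[-0.003  1.     0.001]
 [ 1.     0.003 -0.   ]
 [-0.     0.001 -1.   ]] 0.7067251563102764
```

View pics/w1.png

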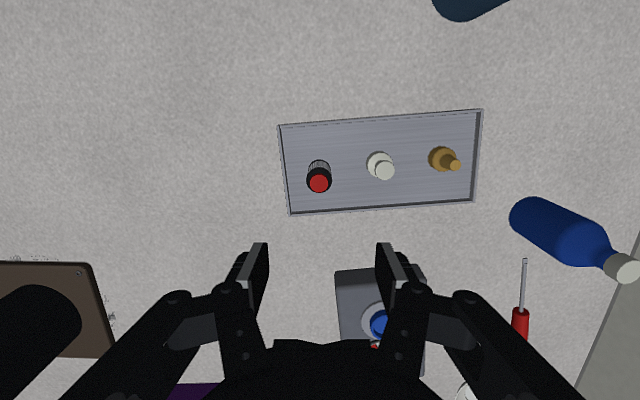

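The wrist picture shows the spring's red button at (319,184), centred between the fingers, and the white piston and brass nozzle well clear to the right. I'll descend partway and measure again.

```bash
python3 -m handwheel '[[[0.06,-0.0025,-0.001,0.025,0],[0.06,-0.002,-0.001,0.025,0],[0.06,-0.002,0,0.025,0],[0.06,0,0,0.025,0],[0.06,0,0,0,0],[0.06,0,0,0,0]]]'
python3 - <<'E'
from h import *
st=get_state(); im=viewer.read_camera("wrist"); c=cam("wrist",st); cv2.imwrite("pics/w2.png",im)
print(st['eef_pos'])
for t,z in {'spring':.004,'spring_grip':.037,'button_low':.064}.items():
    print(t,[(a,b.round(),at_z(c,b,z).round(4)[:2]) for a,b in pin("wrist",t)])
m=((im[...,2]>130)&(im[...,1]<60)&(im[...,0]<60)).astype(np.uint8)
n,l,s,ce=cv2.connectedComponentsWithStats(m)
k=1+s[1:,4].argmax(); print(s[k],ce[k],[at_z(c,ce[k],z).round(4) for z in (.064,.07,.076)])
E
```

```text
time: 3.2
eef_pos: [0.4586, 0.2425, 0.1301]
tcp_rot: [0.708, 0.707, -0.002, -0.001]
contact_force: [-0.6, 0.1, 1.1]
opening: 0.7
finger_force: 0.0
[0.45863192 0.24245546 0.13008128]
spring [(0.57, array([321., 188.]), array([0.4579, 0.2407])), (0.2, array([407., 393.]), array([ 0.575 , -0.0516]))]
spring_grip [(0.95, array([320., 195.]), array([0.4567, 0.2447]))]
button_low [(0.77, array([320., 208.]), array([0.457 , 0.2425]))]
[307 197  26  24 499] [319.52705411 208.28256513] [array([0.4567, 0.2426, 0.064 ]), array([0.4568, 0.2449, 0.07  ]), array([0.4568, 0.2473, 0.076 ])]
```

View pics/w2.png

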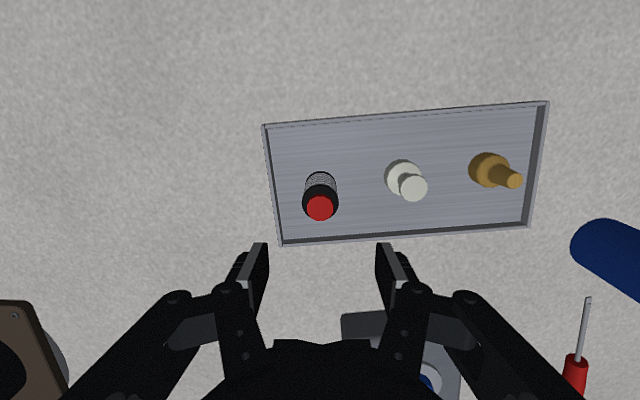

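The button is at (320,208), between the finger lines, giving a spring position of about (0.457, 0.2435). I'll descend and close.

```bash
python3 -m handwheel '[[[0.06,0.001,-0.0015,0.024,0],[0.06,0,0,0.024,0],[0.06,0,0,0.024,0],[0.06,0,0,0.021,0],[0.06,0,0,0.02,0],[0.06,0,0,0,0],[0.03,0,0,0,0],[0.02,0,0,0,0],[0.02,0,0,0,0],[0.02,0,0,0,0],[0.02,0,0,0,0],[0.02,0,0,0,0]]]' 40
python3 - <<'E'
from h import *
cv2.imwrite("pics/w3.png",viewer.read_camera("wrist")); print(get_state()['opening'],pin("wrist","spring_grip"))
E
```

```text
time: 4.4
eef_pos: [0.4594, 0.2452, 0.0207]
tcp_rot: [0.707, 0.707, 0.002, 0.001]
contact_force: [0.0, 0.1, 6.8]
opening: 0.351
finger_force: 40.1
0.3531111263636467 []
```

```bash
python3 -m handwheel '[[[0.02,0,0,-0.02,0],[0.02,0,0,-0.032,0],[0.02,0,0,-0.032,0],[0.02,0,0,-0.032,0],[0.02,0,0,-0.032,0],[0.02,-0.026,0.0178,0,0],[0.02,-0.026,0.0178,0,0],[0.02,-0.026,0.0178,0,0],[0.02,-0.026,0.0178,0,0],[0.02,-0.026,0.0178,0,0],[0.02,0,0,0,0],[0.02,0,0,0,0]]]'
python3 - <<'E'
from h import *
st=get_state(); im=viewer.read_camera("wrist"); c=cam("wrist",st); cv2.imwrite("pics/w4.png",im)
print(st['eef_pos'],R.from_quat(st['tcp_rot']).as_rotvec(degrees=True))
for t,z in {'cup':.071,'dial':.055,'spring':st['eef_pos'][2]-.0167,'spring_grip':st['eef_pos'][2]+.0165,'button_low':st['eef_pos'][2]+.043}.items():
    print(t,[(a,b.round(),at_z(c,b,z).round(4)[:2]) for a,b in pin("wrist",t)])
E
```

```text
time: 5.5
eef_pos: [0.5468, 0.1133, 0.1662]
tcp_rot: [0.708, 0.706, -0.0, -0.0]
contact_force: [-0.1, 0.5, -1.0]
opening: 0.35
finger_force: 39.9
[0.54681938 0.1132777  0.16623373] [-1.27445010e+02 -1.27075592e+02  1.52480309e-02]
cup [(0.73, array([330., 323.]), array([ 0.5555, -0.03  ]))]
dial [(0.78, array([330., 324.]), array([ 0.5562, -0.0466])), (0.26, array([320., 267.]), array([0.5453, 0.03  ]))]
spring [(0.66, array([321., 241.]), array([0.5467, 0.1102]))]
spring_grip [(0.64, array([320., 267.]), array([0.5458, 0.1127])), (0.49, array([393.,  29.]), array([0.5755, 0.2229]))]
button_low [(0.64, array([319., 304.]), array([0.5457, 0.111 ])), (0.37, array([324., 241.]), array([0.5479, 0.1418]))]
```

View pics/w4.png

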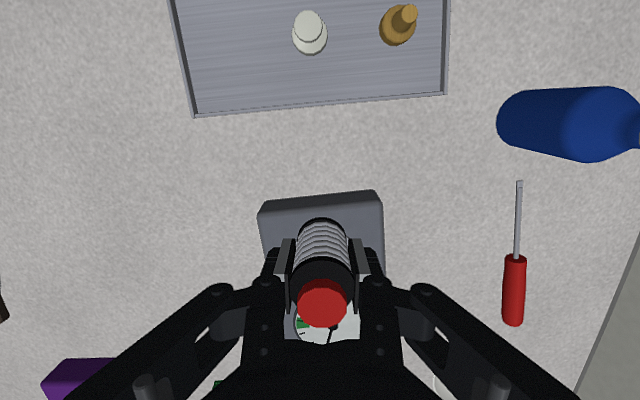

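The spring is held upright at (321,265), but it hides the cup. I'll pass over it for a clear view.

```bash
python3 -m handwheel '[[[0.02,-0.024,0,-0.006,0],[0.02,-0.024,0,-0.006,0],[0.02,-0.024,0,-0.006,0],[0.02,-0.024,0,-0.006,0],[0.02,-0.024,0,-0.006,0],[0.02,0,0,0,0],[0.02,0,0,0,0],[0.02,0,0,0,0]]]'
python3 - <<'E'
from h import *
st=get_state(); im=viewer.read_camera("wrist"); c=cam("wrist",st); cv2.imwrite("pics/w5.png",im)
viewer.read_camera("scene"); viewer.read_camera("side")
print(st['eef_pos'])
print('cup',[(a,b.round(),at_z(c,b,.071).round(4)[:2]) for a,b in pin("wrist",'cup')])
print('spring',[(a,b.round(),at_z(c,b,st['eef_pos'][2]-.0167).round(4)[:2]) for a,b in pin("wrist",'spring')])
hsv=cv2.cvtColor(im,cv2.COLOR_BGR2HSV); m=((hsv[...,0]>100)&(hsv[...,0]<125)&(hsv[...,1]>120)&(hsv[...,2]>50)).astype(np.uint8)
n,l,s,ce=cv2.connectedComponentsWithStats(m)
for k in range(1,n):
    if s[k,4]>200:
        cn=cv2.findContours((l==k).astype(np.uint8),0,1)[0][0]; e=cv2.fitEllipse(cv2.convexHull(cn)); print(s[k],e,at_z(c,e[0],.079).round(4))
for n in("scene","side"):
    cc=cam(n); print(n,[(a,b.round(1),at_z(cc,b,.071).round(4)) for a,b in pin(n,'cup')])
E
```

```text
time: 6.47
eef_pos: [0.5462, -0.0046, 0.1961]
tcp_rot: [0.707, 0.707, 0.0, -0.0]
contact_force: [-1.2, -0.3, -0.6]
opening: 0.351
finger_force: 40.0
[ 0.5461543  -0.0046204   0.19610866]
cup [(0.86, array([ 73., 343.]), array([ 0.2266, -0.214 ])), (0.59, array([324., 137.]), array([0.5487, 0.0447])), (0.55, array([527.,   5.]), array([0.7193, 0.1569])), (0.46, array([321., 242.]), array([ 0.5458, -0.0657]))]
spring [(0.74, array([324., 242.]), array([ 0.5473, -0.008 ])), (0.74, array([526.,   3.]), array([0.6483, 0.1253]))]
[ 500    0  121   34 2577] ((136.37692260742188, 383.56085205078125), (188.0508270263672, 1028.2705078125), 0.0) [ 0.3019 -0.2732  0.079 ]
[ 301  113   48   48 1809] ((324.2469787597656, 136.53067016601562), (47.62434387207031, 48.20685958862305), 13.6809663772583) [0.5484 0.0464 0.079 ]
[ 49 325  41  32 980] ((69.2656021118164, 340.4739074707031), (31.318445205688477, 39.55653762817383), 98.66944885253906) [ 0.2324 -0.2016  0.079 ]
scene [(0.96, array([332.2, 208.2]), array([0.5421, 0.0434, 0.071 ])), (0.49, array([281.4, 107.9]), array([ 0.2198, -0.211 ,  0.071 ]))]
side [(0.7, array([299.3, 199.7]), array([0.5388, 0.0432, 0.071 ])), (0.66, array([423.6, 161.9]), array([ 0.2282, -0.2022,  0.071 ])), (0.16, array([296.8, 185.1]), array([ 0.5611, -0.0176,  0.071 ]))]
```

View pics/w5.png

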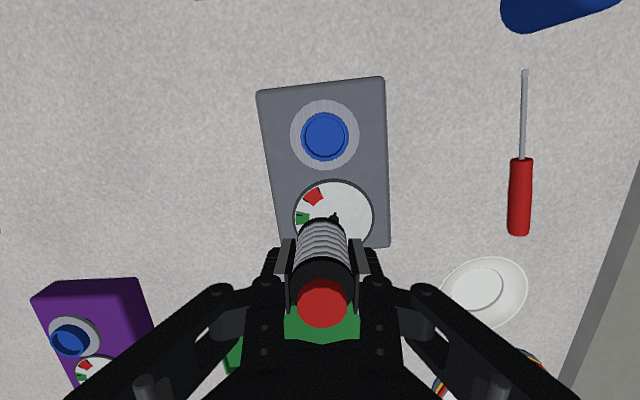

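The cup is seen clearly at (324,137), at world (0.5485, 0.046). I'll bring the spring over it, stop just above the rim and check.

```bash
python3 -m handwheel '[[[0.02,0.018,0.001,0,0],[0.02,0.018,0.001,0,0],[0.02,0.0166,0,0,0],[0.02,0,0,0.02,0],[0.02,0,0,0.02,0],[0.02,0,0,0.02,0],[0.02,0,0,0.02,0],[0.02,0,0,0.014,0],[0.02,0,0,0,0],[0.02,0,0,0,0],[0.02,0,0,0,0]]]'
python3 - <<'E'
from h import *
st=get_state(); print(st['eef_pos'],st['contact_force'])
out=[]
for n in("scene","side"):
    im=viewer.read_camera(n); c=cam(n); u,v=proj(c,[.548,.046,.09]).astype(int)
    print(n,proj(c,[.5485,.046,.079]),[pin(n,t) for t in('spring','spring_grip')])
    out.append(cv2.resize(im[v-40:v+40,u-40:u+40],(400,400),interpolation=cv2.INTER_CUBIC))
cv2.imwrite("pics/c6.png",np.hstack(out))
E
```

```text
time: 7.73
eef_pos: [0.5493, 0.0471, 0.1034]
tcp_rot: [0.707, 0.707, 0.001, 0.001]
contact_force: [0.9, 0.3, -0.8]
opening: 0.35
finger_force: 39.9
[0.54932227 0.0471395  0.10344507] [ 0.89013342  0.27204953 -0.7928957 ]
scene [332.62742712 208.48206744] [[(0.42, array([330.496, 207.8  ]))], [(0.51, array([331.2, 200.8])), (0.37, array([330.304, 192.6  ]))]]
side [295.25719846 197.40862356] [[(0.7, array([294.912, 199.32 ]))], [(0.56, array([294.72, 184.6 ])), (0.52, array([298.496, 187.6  ]))]]
```

View pics/c6.png

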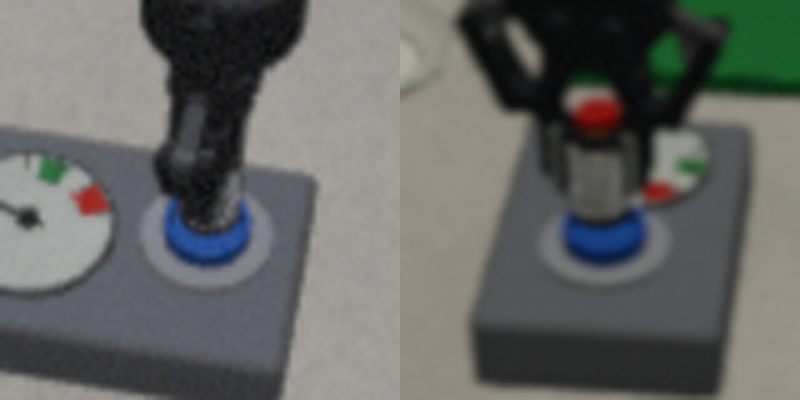

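The side view shows the spring over the cup at (602,235), perhaps 1 mm too far +x. I'll shift slightly and lower it, watching the force.

```bash
python3 -m handwheel '[[[0.02,0,-0.0007,0.003,0],[0.02,0,0,0.003,0],[0.02,0,0,0.003,0],[0.02,0,0,0.002,0],[0.02,0,0,0.002,0],[0.02,0,0,0,0],[0.02,0,0,0,0]]]'
```

```text
time: 8.62
eef_pos: [0.5476, 0.0472, 0.0891]
tcp_rot: [0.707, 0.707, -0.0, -0.0]
contact_force: [0.2, 0.3, -1.6]
opening: 0.351
finger_force: 39.9
```

```bash
python3 -m handwheel '[[[0.02,0,0,0.001,0],[0.02,0,0,0.001,0],[0.02,0,0,0,0],[0.02,0,0,0,0]]]'
python3 -m handwheel '[[[0.02,0,0,0.001,0],[0.02,0,0,0,0],[0.02,0,0,0,0]]]'
python3 - <<'E'
from h import *
for n in("scene","side"):
    im=viewer.read_camera(n); c=cam(n); u,v=proj(c,[.548,.046,.09]).astype(int)
    im=im[v-40:v+40,u-40:u+40]; cv2.imwrite(f"pics/t7{n}.png",im)
    out=cv2.resize(im,(400,400),interpolation=cv2.INTER_CUBIC); a=out if n=="scene" else np.hstack([a,out])
cv2.imwrite("pics/c7.png",a)
E
```

```text
time: 8.95
eef_pos: [0.548, 0.0471, 0.0876]
tcp_rot: [0.707, 0.707, 0.0, 0.0]
contact_force: [0.1, -0.5, -1.0]
opening: 0.349
finger_force: 40.0
time: 9.2
eef_pos: [0.548, 0.0471, 0.0869]
tcp_rot: [0.707, 0.707, 0.0, 0.0]
contact_force: [-1.8, 0.2, 2.2]
opening: 0.35
finger_force: 40.2
```

View pics/c7.png

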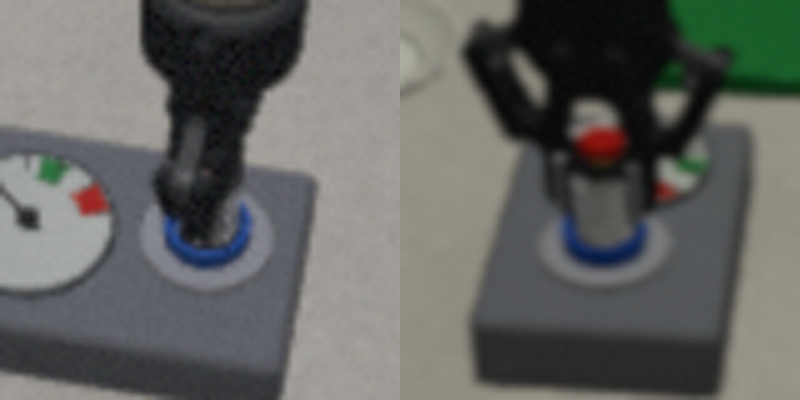

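The spring is in the cup and the dial needle has begun to move. I'll release, rise, close the fingers and look.

```bash
python3 -m handwheel '[[[0.06,0,0,0,0],[0.06,0,0,0,0],[0.06,0,0,0,0],[0.06,0,0,0,0],[0.06,0,0,-0.02,0],[0.06,0,0,-0.03,0],[0.06,0,0,-0.03,0],[0.06,0,0,-0.023,0],[0,0,0,0,0],[0,0,0,0,0],[0,0,0,0,0],[0,0,0,0,0]]]'
python3 - <<'E'
from h import *
st=get_state(); im=viewer.read_camera("wrist"); c=cam("wrist",st); cv2.imwrite("pics/w8.png",im)
print(st['eef_pos'],st['opening'])
for t,z in {'spring_grip':.104,'button_low':.131}.items():
    print(t,[(a,b.round(),at_z(c,b,z).round(4)[:2]) for a,b in pin("wrist",t)])
m=((im[...,2]>110)&(im[...,1]<60)&(im[...,0]<60)).astype(np.uint8)
n,l,s,ce=cv2.connectedComponentsWithStats(m)
for k in range(1,n):
    if s[k,4]>60: print(s[k],ce[k],[at_z(c,ce[k],z).round(4) for z in (.131,.137,.143)])
for n in("scene","side"):
    im=viewer.read_camera(n); c=cam(n); u,v=proj(c,[.548,.02,.09]).astype(int)
    print(n,pin(n,'spring'),pin(n,'button_low'),proj(c,[.548,.046,.071]),proj(c,[.548,.046,.131]))
    im=im[v-40:v+40,u-40:u+40]
    out=cv2.resize(im,(400,400),interpolation=cv2.INTER_CUBIC); a=out if n=="scene" else np.hstack([a,out])
cv2.imwrite("pics/c8.png",a)
E
```

```text
time: 10.3
eef_pos: [0.5466, 0.0472, 0.1872]
tcp_rot: [0.707, 0.707, -0.001, -0.001]
contact_force: [0.2, -0.4, -0.3]
opening: 0.136
finger_force: 0.0
[0.5465824  0.04723935 0.18724471] 0.136004675406753
spring_grip [(0.81, array([323., 200.]), array([0.5476, 0.0481]))]
button_low [(0.95, array([323., 214.]), array([0.5477, 0.0469])), (0.52, array([321., 201.]), array([0.5458, 0.0574]))]
[310 204  28  25 552] [323.44565217 216.0923913 ] [array([0.5478, 0.0448, 0.131 ]), array([0.5477, 0.0474, 0.137 ]), array([0.5477, 0.0499, 0.143 ])]
[ 507  205   21   70 1185] [517.73839662 240.21518987] [array([0.7047, 0.0238, 0.131 ]), array([0.6999, 0.027 , 0.137 ]), array([0.6952, 0.0302, 0.143 ])]
[312 235  11  17 112] [315.625      242.74107143] [array([0.5416, 0.0218, 0.131 ]), array([0.5417, 0.025 , 0.137 ]), array([0.5419, 0.0282, 0.143 ])]
scene [(0.5, array([331.2 , 212.92]))] [(0.8, array([334.08, 193.52])), (0.38, array([301.824, 207.6  ]))] [332.55775303 210.22176995] [333.52224543 195.51397157]
side [(0.56, array([295.488, 200.88 ]))] [(0.69, array([294.528, 179.8  ]))] [295.5738459  199.89991129] [294.59248457 180.84143191]
```

View pics/w8.png

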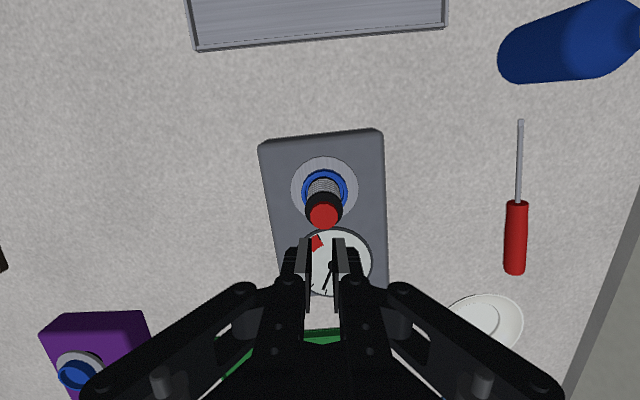

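The spring stands centred in the cup with its button at (323,216). I'll close fully and come down over the button.

```bash
python3 -m handwheel '[[[0,-0.0005,0.001,0.015,0],[0,0,0,0.015,0],[0,0,0,0.01,0],[0,0,0,0,0],[0,0,0,0,0]]]'
python3 -m handwheel '[[[0,0,0,0.002,0],[0,0,0,0.002,0],[0,0,0,0,0],[0,0,0,0,0]]]'
python3 -m handwheel '[[[0,0,0,0.002,0],[0,0,0,0.002,0],[0,0,0,0,0],[0,0,0,0,0]]]'
```

```text
time: 11.17
eef_pos: [0.5484, 0.0467, 0.1487]
tcp_rot: [0.707, 0.707, -0.0, -0.001]
contact_force: [0.4, -0.1, 0.1]
opening: -0.001
finger_force: 0.0
time: 11.5
eef_pos: [0.549, 0.0466, 0.1458]
tcp_rot: [0.707, 0.707, 0.0, 0.0]
contact_force: [-0.1, 0.4, 0.3]
opening: -0.001
finger_force: 0.0
time: 11.83
eef_pos: [0.5486, 0.0466, 0.1411]
tcp_rot: [0.707, 0.707, -0.0, -0.0]
contact_force: [0.2, -0.2, -0.2]
opening: -0.005
finger_force: 0.0
```

```bash
python3 -m handwheel '[[[0,0,-0.0005,0.002,0],[0,0,0,0.001,0],[0,0,0,0,0],[0,0,0,0,0]]]'
python3 -m handwheel '[[[0,0,0,0.0015,0],[0,0,0,0.0015,0],[0,0,0,0,0],[0,0,0,0,0]]]'
```

```text
time: 12.17
eef_pos: [0.5482, 0.0467, 0.1382]
tcp_rot: [0.707, 0.707, -0.0, -0.0]
contact_force: [-0.5, 0.7, -0.0]
opening: 0.0
finger_force: 0.0
time: 12.5
eef_pos: [0.5481, 0.0467, 0.1351]
tcp_rot: [0.707, 0.707, -0.0, -0.0]
contact_force: [0.7, 0.1, -0.5]
opening: 0.002
finger_force: 0.0
```

```bash
python3 -m handwheel '[[[0,0,0,0.0015,0],[0,0,0,0.0015,0],[0,0,0,0,0],[0,0,0,0,0]]]'
```

```text
time: 12.83
eef_pos: [0.5486, 0.0466, 0.1328]
tcp_rot: [0.707, 0.707, 0.0, 0.0]
contact_force: [-0.9, -0.1, 3.2]
opening: -0.002
finger_force: 1.4
```

```bash
python3 -m handwheel '[[[0,0,0,0.001,0],[0,0,0,0.001,0],[0,0,0,0,0],[0,0,0,0,0]]]'
```

```text
time: 13.17
eef_pos: [0.5487, 0.0466, 0.131]
tcp_rot: [0.707, 0.707, 0.0, 0.0]
contact_force: [-2.1, 0.1, 5.4]
opening: -0.002
finger_force: 2.7
```

```bash
python3 -m handwheel '[[[0,0,0,0.0015,0],[0,0,0,0.0015,0],[0,0,0,0.001,0],[0,0,0,0,0],[0,0,0,0,0]]]'
```

```text
time: 13.58
eef_pos: [0.5492, 0.0466, 0.1282]
tcp_rot: [0.707, 0.707, 0.001, 0.001]
contact_force: [-2.5, -0.0, 9.3]
opening: -0.001
finger_force: 4.7
```

```bash
python3 -m handwheel '[[[0,0,0,0.001,0],[0,0,0,0.0015,0],[0,0,0,0.001,0],[0,0,0,0,0],[0,0,0,0,0]]]'
python3 - <<'E'
from h import *
a=[]
for n in("scene","side"):
    im=viewer.read_camera(n); c=cam(n); u,v=proj(c,[.555,-.02,.07]).astype(int)
    a.append(cv2.resize(im[v-40:v+40,u-40:u+40],(400,400),interpolation=cv2.INTER_CUBIC))
cv2.imwrite("pics/c9.png",np.hstack(a)); print(get_state()['contact_force'])
E
```

```text
time: 14.0
eef_pos: [0.5497, 0.0466, 0.1258]
tcp_rot: [0.707, 0.707, 0.001, 0.001]
contact_force: [-2.6, 0.2, 12.2]
opening: -0.0
finger_force: 6.5
[-3.68639905  0.30434201 12.21411814]
```

View pics/c9.png

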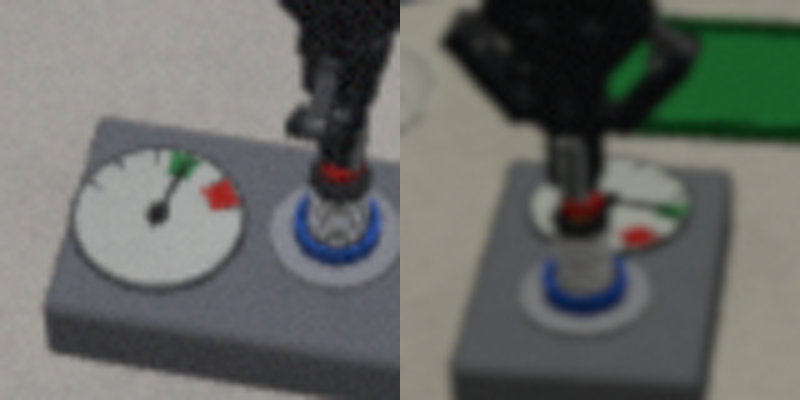

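The needle points into the green band (scene crop, tip about (183,172)), so I'll hold it there.

```bash
for i in 1; do python3 -m handwheel '[[[0,0,0,0.0005,0],[0,0,0,0,0],[0,0,0,0,0],[0,0,0,0,0],[0,0,0,0,0],[0,0,0,0,0],[0,0,0,0,0],[0,0,0,0,0],[0,0,0,0,0],[0,0,0,0,0],[0,0,0,0,0],[0,0,0,0,0]]]'; done
python3 -m handwheel '[[[0,0,0,0,0],[0,0,0,0,0],[0,0,0,0,0],[0,0,0,0,0],[0,0,0,0,0],[0,0,0,0,0],[0,0,0,0,0],[0,0,0,0,0],[0,0,0,0,0],[0,0,0,0,0],[0,0,0,0,0],[0,0,0,0,0]]]'
```

```text
time: 15.1
eef_pos: [0.5497, 0.0466, 0.1255]
tcp_rot: [0.707, 0.707, 0.001, 0.001]
contact_force: [-3.6, 0.7, 14.1]
opening: 0.002
finger_force: 6.7
time: 16.1
eef_pos: [0.5497, 0.0466, 0.1255]
tcp_rot: [0.707, 0.707, 0.001, 0.001]
contact_force: [-3.6, 0.7, 12.9]
opening: -0.004
finger_force: 6.7
```

Held for about 2.1 s. Now I'll rise, open and recheck the spring.

```bash
python3 -m handwheel '[[[0,0,0,-0.004,0],[0,0,0,-0.004,0],[0,0,0,-0.01,0],[0,0,0,-0.025,0],[0.06,0,0,-0.024,0],[0.06,0,0,0,0],[0.06,0,0,0,0],[0.06,0,0,0,0],[0.06,0,0,0,0]]]'
python3 - <<'E'
from h import *
st=get_state(); im=viewer.read_camera("wrist"); c=cam("wrist",st); cv2.imwrite("pics/w10.png",im)
print(st['eef_pos'],st['opening'])
for t,z in {'spring_grip':.104,'button_low':.131}.items():
    print(t,[(a,b.round(),at_z(c,b,z).round(4)[:2]) for a,b in pin("wrist",t)])
m=((im[...,2]>110)&(im[...,1]<60)&(im[...,0]<60)).astype(np.uint8)
n,l,s,ce=cv2.connectedComponentsWithStats(m)
for k in range(1,n):
    if s[k,4]>300: print(s[k],ce[k],at_z(c,ce[k],.1335).round(4))
E
```

```text
time: 16.85
eef_pos: [0.5471, 0.0467, 0.1873]
tcp_rot: [0.707, 0.707, -0.001, -0.001]
contact_force: [-0.4, 0.3, 1.1]
opening: 0.694
finger_force: 0.0
[0.54710225 0.04669848 0.18731348] 0.6941687397196888
spring_grip [(0.58, array([322., 200.]), array([0.5471, 0.0477]))]
button_low [(0.96, array([322., 213.]), array([0.5474, 0.0471]))]
[310 203  27  26 548] [322.81751825 215.42153285] [0.5478 0.0459 0.1335]
[ 506  205   22   70 1174] [517.20698467 240.01788756] [0.7028 0.0247 0.1335]
```

```bash
python3 -m handwheel '[[[0.06,0,0.0005,0.025,0],[0.06,0,0,0.025,0],[0.06,0,0,0.025,0],[0.06,0,0,0.0235,0],[0.06,0,0,0,0],[0.06,0,0,0,0],[0.02,0,0,0,0],[0.02,0,0,0,0],[0.02,0,0,0,0],[0.02,0,0,0,0],[0.02,0,0,0,0],[0.02,0,0,0,0]]]' 40
python3 -m handwheel '[[[0.02,0,0,-0.005,0],[0.02,0,0,-0.005,0],[0.02,0,0,-0.01,0],[0.02,0,0,-0.025,0],[0.02,0,0,-0.025,0],[0.02,0,0,-0.03,0],[0.02,0,0,0,0]]]'
```

```text
time: 18.0
eef_pos: [0.5501, 0.0465, 0.0924]
tcp_rot: [0.707, 0.707, 0.001, 0.001]
contact_force: [1.2, 0.5, 3.6]
opening: 0.347
finger_force: 39.5
time: 18.58
eef_pos: [0.5523, 0.0464, 0.1983]
tcp_rot: [0.707, 0.707, 0.004, 0.005]
contact_force: [1.6, -0.2, -0.4]
opening: 0.353
finger_force: 39.7
```

```bash
python3 -m handwheel '[[[0.02,-0.03,-0.004,0,0],[0.02,-0.03,-0.004,0,0],[0.02,-0.03,-0.004,0,0],[0.02,-0.03,-0.004,0,0],[0.02,-0.03,-0.004,0,0],[0.02,-0.03,-0.004,0,0],[0.02,-0.03,-0.004,0,0],[0.02,-0.03,-0.004,0,0],[0.02,-0.03,-0.004,0,0],[0.02,-0.03,-0.004,0,0],[0.02,0,0,0,0],[0.02,0,0,0,0]]]'
python3 - <<'E'
from h import *
st=get_state(); im=viewer.read_camera("wrist"); c=cam("wrist",st); cv2.imwrite("pics/w11.png",im)
print(st['eef_pos'])
for t,z in {'tested_tray_in':.004,'spring':.178}.items():
    print(t,[(a,b.round(),at_z(c,b,z).round(4)[:2]) for a,b in pin("wrist",t)])
E
```

```text
time: 19.58
eef_pos: [0.5081, -0.2544, 0.1903]
tcp_rot: [0.708, 0.706, 0.0, -0.001]
contact_force: [0.1, 0.8, -1.9]
opening: 0.349
finger_force: 39.8
[ 0.50809492 -0.2544345   0.19027945]
tested_tray_in [(0.94, array([331., 172.]), array([ 0.5194, -0.2537]))]
spring [(0.8, array([323., 236.]), array([ 0.509 , -0.2519])), (0.26, array([321., 294.]), array([ 0.5073, -0.2945]))]
```

View pics/w11.png

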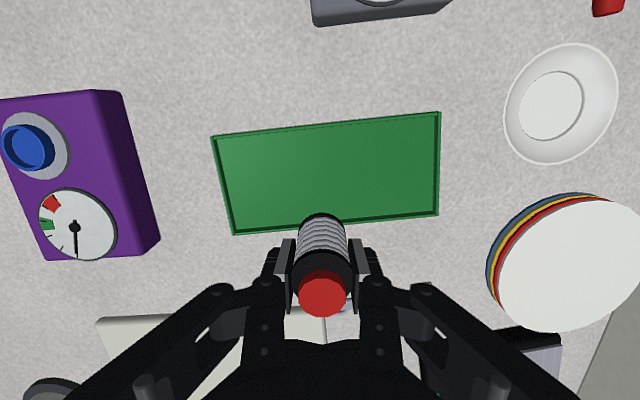

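The tray centre is at (331,172), and the TCP is about 1 cm short of it in x. I'll lower the spring.

```bash
python3 -m handwheel '[[[0.02,0,0.004,0.02,0],[0.02,0,0.004,0.03,0],[0.02,0,0,0.03,0],[0.02,0,0,0.03,0],[0.02,0,0,0.025,0],[0.02,0,0,0.015,0],[0.02,0,0,0.006,0],[0.02,0,0,0.003,0],[0.02,0,0,0,0],[0.02,0,0,0,0]]]'
python3 -m handwheel '[[[0.02,0,0,0.001,0],[0.02,0,0,0.001,0],[0.02,0,0,0,0],[0.02,0,0,0,0]]]'
```

```text
time: 20.57
eef_pos: [0.5179, -0.2536, 0.0333]
tcp_rot: [0.707, 0.707, 0.0, 0.001]
contact_force: [-1.0, -0.4, -1.6]
opening: 0.349
finger_force: 39.8
time: 20.9
eef_pos: [0.517, -0.2536, 0.0304]
tcp_rot: [0.707, 0.707, 0.0, 0.0]
contact_force: [-0.7, 1.0, -1.8]
opening: 0.349
finger_force: 39.8
```

```bash
python3 -m handwheel '[[[0.02,0,0,0.0015,0],[0.02,0,0,0.0015,0],[0.02,0,0,0,0],[0.02,0,0,0,0]]]'
python3 -m handwheel '[[[0.02,0,0,0.001,0],[0.02,0,0,0,0],[0.02,0,0,0,0],[0.02,0,0,0,0]]]'
```

```text
time: 21.23
eef_pos: [0.5167, -0.2533, 0.0266]
tcp_rot: [0.707, 0.707, -0.0, -0.0]
contact_force: [0.0, 0.2, -1.0]
opening: 0.35
finger_force: 39.7
time: 21.57
eef_pos: [0.5168, -0.2535, 0.0265]
tcp_rot: [0.707, 0.707, -0.0, -0.0]
contact_force: [-2.3, 1.6, 5.2]
opening: 0.346
finger_force: 40.2
```

```bash
python3 -m handwheel '[[[0.02,0,0,0.001,0],[0.02,0,0,0,0],[0.02,0,0,0,0],[0.02,0,0,0,0]]]'
```

```text
time: 21.9
eef_pos: [0.5169, -0.2535, 0.0265]
tcp_rot: [0.707, 0.707, -0.0, -0.0]
contact_force: [-5.0, 3.4, 9.9]
opening: 0.346
finger_force: 40.8
```

The foot is on the tray floor. I'll ease off 1 mm, release, rise and check.

```bash
python3 -m handwheel '[[[0.02,0,0,-0.001,0],[0.02,0,0,0,0],[0.06,0,0,0,0],[0.06,0,0,0,0],[0.06,0,0,0,0],[0.06,0,0,0,0],[0.06,0,0,-0.01,0],[0.06,0,0,-0.03,0],[0.06,0,0,-0.035,0],[0.06,0,0,-0.035,0],[0.06,0,0,-0.03,0],[0.06,0,0,0,0]]]'
python3 - <<'E'
from h import *
im=viewer.read_camera("wrist")[60:300,150:500]
a=[cv2.resize(im,(583,400))]
im=viewer.read_camera("side"); u,v=proj(cam("side"),[.517,-.12,.03]).astype(int)
a.append(cv2.resize(im[v-60:v+60,u-32:u+32],(213,400)))
cv2.imwrite("pics/c12.png",np.hstack(a)); print(get_state()['contact_force'])
E
```

```text
time: 22.9
eef_pos: [0.5206, -0.256, 0.175]
tcp_rot: [0.707, 0.707, 0.001, 0.007]
contact_force: [0.6, 0.2, 0.7]
opening: 0.703
finger_force: 0.0
[-0.43349559  0.33811814 -0.61434425]
```

View pics/c12.png

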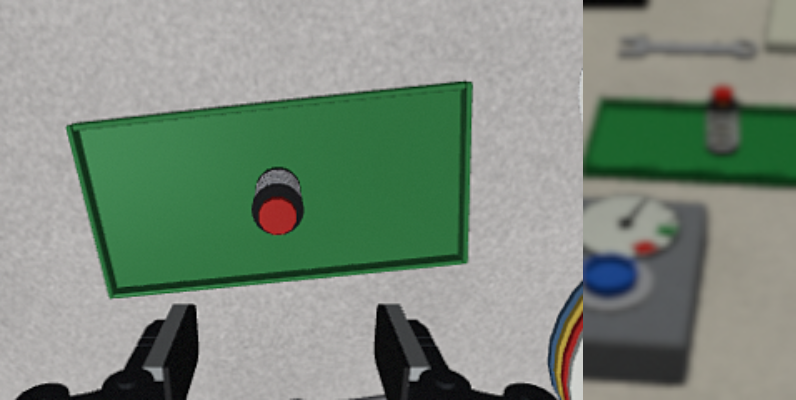

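The spring stands upright in the middle of the green tray at (277,205), the gripper is clear, and the cup is empty.

```bash
python3 -c "
from plant import sign_off
print(sign_off())"
```

```text
the job is handed in; nothing more can be done
None
```

The job is handed in: the spring was pressed in the tester with the needle in the green band for about two seconds, and now stands upright in the green tray.

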